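# Sieve the small marbles out of the hall sorting tray and slide the tray home

### The job

Pick up the slotted sorting tray by its arch handle, carry it level over the tan clay bowl, pause there, then shake it briskly side to side until all four small green marbles have dropped through into the bowl, while the two large amber ones stay in the tray. Then set the tray down on the wooden runners in front of the shelf, let go, take it by its brass pull and slide it fully home against the stop under the shelf. Keep the tray level throughout, leave the bowl standing, and leave the phone, rubber case, paperweight and keys alone.

Things in the scene. Friction and masses are not known exactly. Their poses are not given: they have to be found in the camera images.
- tray: Mahogany sorting tray with a slotted floor (the sieve), on the table. Box 150 mm (its x) x 168 mm (its y), walls 50 mm high, 6 mm thick; origin at the centre of its underside; z up; brass pull on its -x end. About 0.5 kg empty, 0.8 kg with the marbles (varies). The marbles start at rest against its +y and -y walls
- slots (a point): centre of the tray's floor, 13 mm above its underside. Two slots 30 mm wide run the inner length along x, either side of a 10 mm brass rod at y = 0. The floor falls 0.09 rad from the slots outwards to the y walls, so only a brisk side-to-side shake along the tray's y sends marbles up to the slots (strokes of 80 mm at 0.3 m/s do it; slow carrying does not)
- arch: dark wooden arch handle fixed over the middle of the tray, same frame and origin as the tray: two posts at y = +-81 mm and a straight bar along y, 14 mm thick in x, 24 mm tall, from 92 to 116 mm above the tray's underside
- arch_grip (a point): middle of the arch handle's bar, 104 mm above the tray's underside, over its centre; the free space under the bar reaches down to the marbles, 55 mm above the underside
- pull: brass pull fixed to the tray's -x end, same frame and origin as the tray: an upright tongue 12 mm thick in y, 24 mm tall (15 to 39 mm above the tray's underside), standing out from x = -75 to x = -125 mm, free on both sides
- pull_grip (a point): point in the middle of the brass tongue's outer part to pinch (x = -108 mm, z = 27 mm in the tray's frame)
- shelf: Mahogany shelf unit, fixed; origin on the table under the tray's home place, x points into the bay. Two pale wooden runners run along x from x = -210 mm (in front of the shelf) to a back stop at x = 75 mm: ledges 20 mm high under the tray's sides (|y| 64 to 92 mm), outside them guide lips to 32 mm high (inner faces y = +-92 mm), so the tray has 8 mm play each side
- board_edge (a point): middle of the shelf board's front lower edge, 30 mm in front of the shelf's origin, 165 mm above the table. The board is 300 mm wide, 170 mm deep, 18 mm thick, on side panels whose inner faces are at y = +-94 mm
- home (a point): where the tray's origin lies when it is fully home on the runners with its back wall against the stop: 20 mm above the table; axes as the shelf. The arch is then under the board, while the tray's front and the pull still stand out in front
- set_down (a point): where to set the tray's origin down on the runners from above: 115 mm in front of home, 20 mm above the table; axes as the shelf. The arch is then 85 mm in front of the shelf's edge
- bowl: round tan clay bowl, loose, 210 mm across the rim, 70 mm high, wall 6 mm; origin at the centre of its underside; 0.75 kg
- phone: spare black phone, 150 x 72 x 9 mm, flat on the table; bystander
- case: black ribbed rubber case, round, 80 mm across, 30 mm high, on the table; bystander
- paperweight: lime glass dome paperweight, 68 mm across, 43 mm high, on top of the shelf; bystander
- keys: pewter key ring with two keys, about 95 mm long, on top of the shelf; bystander
- small0_center (a point): centre of a small green glass marble, 24 mm diameter, 18 g; it starts in the tray; its centre rests about 18 to 30 mm above the table once in the bowl
- small1_center (a point): centre of a small green glass marble, 24 mm diameter, 18 g; it starts in the tray; its centre rests about 18 to 30 mm above the table once in the bowl
- small2_center (a point): centre of a small green glass marble, 24 mm diameter, 18 g; it starts in the tray; its centre rests about 18 to 30 mm above the table once in the bowl
- small3_center (a point): centre of a small green glass marble, 24 mm diameter, 18 g; it starts in the tray; its centre rests about 18 to 30 mm above the table once in the bowl
- large0_center (a point): centre of a large amber glass marble, 40 mm diameter, 84 g; it starts in the tray and cannot pass the slots (it may settle into one)
- large1_center (a point): centre of a large amber glass marble, 40 mm diameter, 84 g; it starts in the tray and cannot pass the slots (it may settle into one)
Mind the look-alikes: they are no part of the job. Of the things that look like the bowl, the middle-sized one is meant.

How it is judged:
On the way, in this order (a step that is already met when the one before it is completed fails the run):
1. the tray pauses above the bowl with all four small marbles still in it (horizontal distance between tray and bowl below 0.06 m and height (world z) of tray above 0.07 m and linear speed of tray below 0.08 m/s and z of small0_center in the frame of tray between 0.012 and 0.06 m and horizontal distance between each of small0_center, small1_center, small2_center, small3_center and tray below 0.11 m and z of small1_center in the frame of tray between 0.012 and 0.06 m and z of small2_center in the frame of tray between 0.012 and 0.06 m and z of small3_center in the frame of tray between 0.012 and 0.06 m), for 0.1 s.
2. the tray is swung to and fro over the bowl (linear speed of tray above 0.12 m/s and horizontal distance between tray and bowl below 0.1 m and height (world z) of tray above 0.06 m), for 0.05 s.
3. all four small marbles are in the bowl while the tray is still held in the air (height (world z) of tray above 0.06 m and horizontal distance between each of small0_center, small1_center, small2_center, small3_center and bowl below 0.095 m and height (world z) of each of small0_center, small1_center, small2_center, small3_center below 0.065 m), for 0.1 s.
4. the tray stands on the runners in front of the shelf, let go (contact force between the fingers and tray below 0.1 N and x of tray in the frame of home between -0.16 and -0.06 m and z of tray in the frame of home between -0.006 and 0.006 m and y of tray in the frame of home between -0.013 and 0.013 m and angle between the x axis of tray and the x axis of shelf, either way round below 0.13 rad), for 0.2 s.
5. the tray is brought home by the fingers on its brass pull (contact force between the fingers and pull above 0.3 N and z of tray in the frame of home between -0.006 and 0.006 m and y of tray in the frame of home between -0.013 and 0.013 m and angle between the x axis of tray and the x axis of shelf, either way round below 0.13 rad and x of tray in the frame of home above -0.008 m), for 0.05 s.
At the end, for the whole second after the job is handed in: the tray is home on the runners (origin within 8 mm of the stop position along the bay, 13 mm sideways, 6 mm in height, 0.13 rad), released and at rest; all four small marbles are in the upright bowl and both large ones in the tray (z of tray in the frame of home between -0.006 and 0.006 m and y of tray in the frame of home between -0.013 and 0.013 m and angle between the x axis of tray and the x axis of shelf, either way round below 0.13 rad and x of tray in the frame of home above -0.008 m and horizontal distance between each of small0_center, small1_center, small2_center, small3_center and bowl below 0.095 m and height (world z) of each of small0_center, small1_center, small2_center, small3_center below 0.065 m and z of large0_center in the frame of tray between 0.012 and 0.06 m and horizontal distance between each of large0_center, large1_center and tray below 0.1 m and z of large1_center in the frame of tray between 0.012 and 0.06 m and angle between bowl's own z axis and vertical below 0.1 rad and linear speed of tray below 0.02 m/s and contact force between the fingers and tray below 0.1 N); the robot touches nothing.
It fails at once if the phone is moved more than 25 mm (distance of phone from where it was at the start of the episode above 0.025 m).
It fails at once if the case is moved more than 25 mm (distance of case from where it was at the start of the episode above 0.025 m).
It fails at once if the paperweight is moved more than 25 mm (distance of paperweight from where it was at the start of the episode above 0.025 m).
It fails at once if the keys is moved more than 25 mm (distance of keys from where it was at the start of the episode above 0.025 m).
It fails at once if the tray is tilted more than 0.25 rad (14 degrees) (angle between tray's own z axis and vertical above 0.25 rad).
It also fails if it takes over 64 s, if anything falls off the work surface, if the arm or the gripper's body presses on something with over 40 N, if the wrist force passes 120 N, or if a joint passes its speed limit or range.

### The arm

A 6-joint arm with a two-finger parallel gripper is mounted at the origin on the work surface. World frame = base frame: x ahead of the robot, y to its left, z up, the work surface at z = 0. Lengths are in m, angles in rad, forces in N, time in s.
With the tool pointing down it reaches from about 0.375 to 0.9 m from the base axis. Payload 3.1 kg.
Tool frame: the origin (TCP) lies midway between the tips of the shut fingers; the grasp point (between the pads) lies 19 mm behind it; x points along the fingers, z is the direction in which the jaws open and shut, and the axes are right-handed (so a half turn about x gives the same grasp; the last joint's range is limited). The gripper opens to 87 mm and grips with 3 to 60 N. Pads are 19 mm wide; open, the fingers measure 117 mm over their backs; the gripper's body (75 mm by 190 mm) begins 51 mm behind the grasp point.
Start: joints at [-1.429, 0.527, 1.433, -0, 1.181, -0.178], TCP at [0.197, -0.593, 0.223] pointing down, gripper open.
Joint ranges: [-3.08, 3.08], [-0.75, 2.2], [0.22, 2.44], [-1.43, 4.57], [0, 2.65], [-2.85, 2.85]. Speed limits (rad/s): [2.79, 2.79, 3.14, 3.14, 3.14, 3.14].

### API

Orientations are given as a unit quaternion [x, y, z, w].
In Python, from rig import robot, optics, workorder gives the robot as it stands.
- The arm moves only by the tool arm_command, never from a script. Its argument "plan" is a list of rows, each a list of 7 numbers: the shift along the tool's x, y, z in cm, then the turn, a rotation vector about the tool's x, y, z in rad, then the finger opening in cm, from 0 to 8.7. In form: [[x, y, z, ax, ay, az, gripper], ...]. A call has 1 to 12 rows; each row shifts and turns the pose as measured when the row begins, along the tool's axes as they then stand; what a row does not reach is not made up. A row lasts 1/8 s, in which the tool goes at most 62.5 mm and 10.7 degrees, less where a joint would pass 70% of its speed; a pose out of reach is approached as far as the arm can. A call with a gripper value outside its range is refused whole. The fingers move at their own pace and stop on an object; "grip_force" is the grip in N (left out, the last holds). Time passes only in rows, so rows that do not move let the fingers close. It gives the time, the measured TCP pose, the force and the opening at its end, in the units of the state.
- robot.get_obs(): the state, without advancing time (a new reading comes with each control period).
- optics.camera(name): name is "side" or "top"; returns (picture, depth): 420x560x3 uint8, blue, green, red; 420x560 float32, m along the optical axis (not along the pixel's ray), 0 where there is no reading.
- optics.camera_info(name): a dict with "mtx" (3x3 intrinsics, pixels), "k1" (the pictures are not rectified: a ray, as slopes to the right and down, at radius r is drawn at 1 + k1 r^2 times it, then the intrinsics apply), "position" and "rotation" of the camera in the world. Camera axes: x right, y down, z forward; pixel columns grow to the right and rows downward; lengths in m; the calibration is good to about 2 mm. A picture is of the moment at which its call begins. camera_info takes no time and is no camera call.
- workorder.hand_in(): hands the job in, once; it reports no verdict.
The state is a dict: "time": time; "q": joint angles; "joint_velocities": joint speeds; "joint_torque": joint torques, N m; "position": TCP position; "tool_rot": TCP orientation; "ft_force": force on the tool from outside, world axes, zero at the start; "moment": the same for the moment, N m; "grip_width": finger opening in m.
Only numpy, scipy, OpenCV 4.12 (cv2) and the standard library are available. Lean on these libraries where they do the work, as an engineer would, in place of code of your own. Each camera call takes 0.05 s, during which the arm holds its last target. There are 200 camera calls.

## Working session

There is one attempt and no reset: what is moved stays moved. The work goes in short steps, Python scripts to look and compute and a tool call to move; the robot and the scene stay as the last step left them, time stands still between calls to the robot, and variables do not carry over. Pictures are saved under pics/ and viewed, about 8 in all and at most 12, crops included, and the job is handed in when it is done.

Besides the shell and the picture viewer there is one more tool, called after "Emit:" by a JSON object that holds its "fn" and its "kwargs", one argument or row to a line. arm_command: Moves the arm, as the interface text tells. Its arguments: {"type":"object","properties":{"plan":{"type":"array"},"grip_force":{"type":"number"}},"required":["plan"]}

```bash
mkdir -p pics
cat > h.py <<'E'
import numpy as np, cv2
from rig import robot, optics, workorder
from scipy.spatial.transform import Rotation as R
def rot(i):
    r=np.array(i["rotation"],float)
    return r if r.shape==(3,3) else R.from_quat(r.ravel()).as_matrix()
def shot(n,name=None):
    p,d=optics.camera(n)
    if name: cv2.imwrite(f"pics/{name}.png",p)
    np.savez(f"last_{n}.npz",p=p,d=d)
    return p,d
def rays(n,uv):
    i=optics.camera_info(n);K=np.array(i["mtx"],float);uv=np.atleast_2d(uv).astype(float)
    und=cv2.undistortPoints(uv.reshape(-1,1,2),K,np.array([i["k1"],0,0,0.])).reshape(-1,2)
    return np.array(i["position"],float),np.c_[und,np.ones(len(und))]@rot(i).T
def onz(n,uv,z):
    o,v=rays(n,uv);return o+v*((z-o[2])/v[:,2])[:,None]
def pts(n,d):
    h,w=d.shape;u,v=np.meshgrid(np.arange(w),np.arange(h))
    o,r=rays(n,np.c_[u.ravel(),v.ravel()])
    return (o+r*d.reshape(-1,1)).reshape(h,w,3)
def pix(n,P):
    i=optics.camera_info(n);K=np.array(i["mtx"],float);Rm=rot(i)
    c=(np.atleast_2d(P)-np.array(i["position"]))@Rm
    return cv2.projectPoints(c,np.zeros(3),np.zeros(3),K,np.array([i["k1"],0,0,0.]))[0].reshape(-1,2)
E
python3 - <<'E'
from h import *
for n in("top","side"):
    shot(n,n+"0"); i=optics.camera_info(n);print(n,i)
o=robot.get_obs();print(o)
E
```

```text
top {'mtx': array([[380.41748602,   0.        , 278.00311822],
       [  0.        , 380.41748602, 210.71497271],
       [  0.        ,   0.        ,   1.        ]]), 'k1': 0.036315996650354405, 'position': array([ 0.28066955, -0.1284088 ,  1.39088263]), 'rotation': array([-0.70026803,  0.70941326, -0.05363754,  0.05899608])}
side {'mtx': array([[388.12514368,   0.        , 276.40217573],
       [  0.        , 388.12514368, 211.24293838],
       [  0.        ,   0.        ,   1.        ]]), 'k1': 0.012956417501145078, 'position': array([-0.09944114,  0.6283904 ,  0.76815464]), 'rotation': array([-0.29082678,  0.83012018, -0.45111162,  0.15105818])}
{'time': 0.1, 'q': array([-1.42855214e+00,  5.28344478e-01,  1.43375326e+00, -2.83813682e-06,
        1.18141753e+00, -1.78517350e-01]), 'joint_velocities': array([-0.00016587, -0.00346738, -0.00307848,  0.00030243,  0.00054099,
        0.00093151]), 'joint_torque': array([-3.15393036e-04, -4.40986562e+01, -1.77150929e+01,  6.34119054e-02,
        5.34162868e-02, -4.34466551e-05]), 'position': array([ 0.19697884, -0.59246093,  0.2216938 ]), 'tool_rot': array([ 0.41422437,  0.57390281, -0.41324708,  0.57295776]), 'ft_force': array([-0.26273268,  0.03959407,  0.69892555]), 'moment': array([-0.00769776, -0.01325351, -0.01382255]), 'grip_width': 0.08671266860771674}
```

View pics/top0.png

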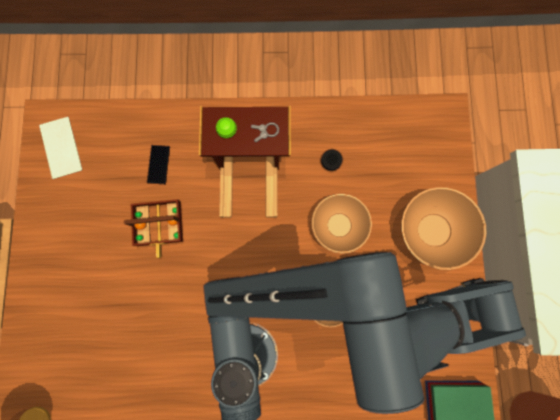

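View pics/side0.png

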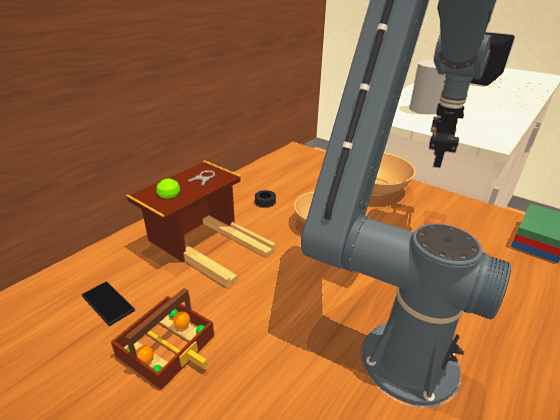

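Top view: the tray is at px (157,224) with its pull towards (158,250). The shelf is at (245,130) with its runners below it. The bowl candidates are (341,222), about 60 px across, (443,228), about 84 px across and too large, and a mostly hidden small one at (330,322). The middle-sized one is (341,222), and its 60 px comes to about 210 mm. The phone is at (158,165) and the case at (331,160).

Run:
```python
from h import *
L=np.load("last_top.npz");d=L["d"];p=L["p"];P=pts("top",d);hsv=cv2.cvtColor(p,cv2.COLOR_BGR2HSV)
Z=P[...,2]
def box(x0,x1,y0,y1):
    m=np.zeros(Z.shape,bool);m[y0:y1,x0:x1]=1;return m&(d>0)
def rect(m,name):
    q=P[m][:,:2].astype(np.float32);r=cv2.minAreaRect(q*1000);print(name,m.sum(),np.round(r[0],1),np.round(r[1],1),round(r[2],2),"zmed",np.round(np.median(P[m][:,2]),4))
T=box(110,200,185,270)
print("table z",np.median(Z[box(60,100,230,300)]))
rect(T&(Z>.10),"arch");rect(T&(Z>.03)&(Z<.06),"tray walls");rect(T&(Z>.02),"all")
yel=T&(hsv[...,0]>18)&(hsv[...,0]<32)&(hsv[...,1]>140)
ys,xs=np.where(yel&(np.arange(420)[:,None]>244));print("pull px",xs.min(),xs.max(),ys.min(),ys.max(),len(xs));q=onz("top",np.c_[xs,ys],.039);print("pull mean",q.mean(0),q.min(0),q.max(0))
B=box(190,300,95,170);rect(B&(Z>.165)&(Z<.2),"board")
b=box(305,378,185,260);m=b&(Z>.055)&(Z<.09);(c,r)=cv2.minEnclosingCircle((P[m][:,:2]*1000).astype(np.float32));print("bowl",c,r)
c=box(305,378,185,260)
G=box(200,300,160,225)
pale=G&(hsv[...,2]>150)&(Z>.012)&(Z<.05)
for a,bb in((205,243),(252,290)):
    mm=pale.copy();mm[:,:a]=0;mm[:,bb:]=0;rect(mm,"runner")
a=P[T&(Z>.10)];u,s,v=np.linalg.svd((a-a.mean(0))[:,:2],full_matrices=False);print("arch dir",v[0],a.mean(0))
for n,bx in(("tray",(110,200,185,270)),("sh",(190,300,95,225)),("bowl",(300,385,180,265))):
    im=cv2.resize(p[bx[2]:bx[3],bx[0]:bx[1]],(260,300),interpolation=cv2.INTER_CUBIC);globals()[n]=im
cv2.imwrite("pics/crop0.png",np.hstack([tray,sh,bowl]))
```

```text
table z -0.00011247747993581303
arch 238 [463.1 318. ] [ 15.  166.8] 4.96 zmed 0.1151
tray walls 720 [440.  316.6] [197.4 168.4] 4.82 zmed 0.0451
all 1155 [439.1 316.5] [199.3 168.4] 4.82 zmed 0.047
pull px 156 159 245 257 44
pull mean [0.36128326 0.30764775 0.039     ] [0.33866564 0.30224864 0.039     ] [0.38095618 0.31408115 0.039     ]
board 4239 [746.  -13.1] [302.  170.2] 89.42 zmed 0.1834
bowl (448.8407287597656, -341.4262390136719) 103.84837341308594
runner 621 [588.3  74.1] [ 40.5 210.2] 89.02 zmed 0.0219
runner 593 [586.7 -96.2] [211.3  56.4] 6.08 zmed 0.0221
arch dir [ 0.08651969 -0.99625014] [0.46258851 0.31570691 0.11427765]
```

View pics/crop0.png

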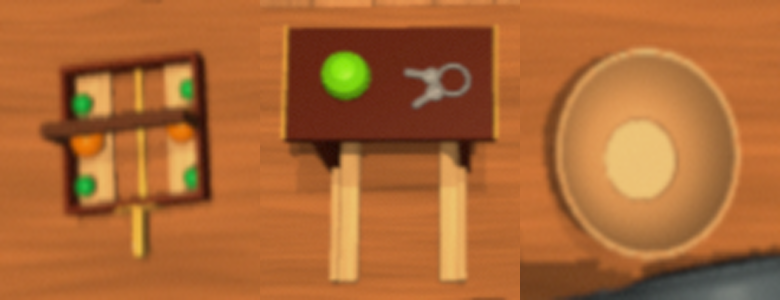

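Crop: the tray's four greens sit at the y walls, with the pull at the bottom. The shelf and bowl are unambiguous, and bowl radius 104 mm matches 105 mm. Next I'll work out the tool axes, the gripper body's long axis and the first moves.

```bash
cat >> h.py <<'E'
def go(target,zdir=None):
    """remaining shift in tool cm, and turn (rotvec tool) to have x down, tool z along +-zdir"""
    o=robot.get_obs();M=R.from_quat(o["tool_rot"]).as_matrix()
    s=M.T@(np.array(target)-o["position"])*100
    t=None
    if zdir is not None:
        z=np.r_[zdir,0]/np.linalg.norm(zdir);x=np.array([0,0,-1.]);t=[]
        for g in(1,-1):
            D=np.c_[x,np.cross(g*z,x),g*z];t.append(np.round(R.from_matrix(M.T@D).as_rotvec(),3))
    print("t",round(o["time"],2),"pos",np.round(o["position"],4),"F",np.round(o["ft_force"],1),"w",round(o["grip_width"],4),"| shift cm",np.round(s,2),"turns",t)
E
python3 - <<'E'
from h import *
o=robot.get_obs();M=R.from_quat(o["tool_rot"]).as_matrix();print(np.round(M,3))
go([.464,.318,.2],[.9964,.085])
L=np.load("last_side.npz");P=pts("side",L["d"]);q=((P-o["position"])@M)
for a in np.arange(-.2,.02,.02):
    m=(L["d"]>0)&(q[...,0]>a)&(q[...,0]<a+.02)&(abs(q[...,1])<.15)&(abs(q[...,2])<.15)
    if m.sum()>3: print(round(a,2),m.sum(),np.round(q[m].min(0)[1:],3),np.round(q[m].max(0)[1:],3))
E
```

```text
[[-0.     0.949  0.315]
 [ 0.002  0.315 -0.949]
 [-1.     0.    -0.002]]
t 0.1 pos [ 0.197  -0.5925  0.2217] F [-0.3  0.   0.7] w 0.0867 | shift cm [  2.34  54.05 -77.98] turns [array([-1.335e+00, -1.000e-03, -2.000e-03]), array([ 1.806e+00, -2.000e-03,  1.000e-03])]
-0.2 195 [-0.037 -0.042] [0.039 0.02 ]
-0.18 239 [-0.038 -0.054] [0.039 0.004]
-0.16 130 [-0.025 -0.055] [0.027 0.006]
-0.14 131 [-0.023 -0.056] [0.027 0.017]
-0.12 331 [-0.038 -0.104] [0.038 0.096]
-0.1 234 [-0.037 -0.098] [0.039 0.086]
-0.08 81 [-0.036 -0.092] [0.038 0.075]
-0.06 42 [-0.01  -0.064] [ 0.011 -0.054]
-0.04 48 [-0.01  -0.059] [ 0.012 -0.049]
-0.02 53 [-0.01  -0.058] [0.012 0.054]
```

Emit:
{"fn": "arm_command", "kwargs": {
  "plan": [
    [0,0,0,-0.167,0,0,8.7],
    [0,0,0,-0.167,0,0,8.7],
    [0,0,0,-0.167,0,0,8.7],
    [0,0,0,-0.167,0,0,8.7],
    [0,0,0,-0.167,0,0,8.7],
    [0,0,0,-0.167,0,0,8.7],
    [0,0,0,-0.167,0,0,8.7],
    [0,0,0,-0.167,0,0,8.7]
  ],
  "grip_force": 60
}}

```text
time: 1.1
position: [0.1965, -0.5889, 0.2168]
tool_rot: [-0.042, 0.706, 0.051, 0.705]
ft_force: [0.5, 0.1, 0.0]
grip_width: 0.0872
```

Run:
```python
from h import *
go([.464,-.15,.22],[.9964,.085]);go([.464,.318,.2],[.9964,.085])
```

```text
t 1.1 pos [ 0.1965 -0.5889  0.2168] F [0.5 0.1 0. ] w 0.0872 | shift cm [ 0.18 40.04 32.23] turns [array([ 0.045, -0.   , -0.013]), array([-3.096e+00,  2.000e-02, -1.000e-03])]
t 1.1 pos [ 0.1965 -0.5889  0.2168] F [0.5 0.1 0. ] w 0.0872 | shift cm [ 2.77 86.41 38.31] turns [array([ 0.045, -0.   , -0.013]), array([-3.096e+00,  2.000e-02, -1.000e-03])]
```

Emit:
{"fn": "arm_command", "kwargs": {
  "plan": [
    [0,4.4,3.6,0,0,0,8.7],
    [0,4.4,3.6,0,0,0,8.7],
    [0,4.4,3.6,0,0,0,8.7],
    [0,4.4,3.6,0,0,0,8.7],
    [0,4.4,3.6,0,0,0,8.7],
    [0,4.4,3.6,0,0,0,8.7],
    [0,4.4,3.6,0,0,0,8.7],
    [0,4.4,3.6,0,0,0,8.7],
    [0,4.4,3.6,0,0,0,8.7]
  ]
}}

```text
time: 2.22
position: [0.4722, -0.1454, 0.2188]
tool_rot: [-0.038, 0.706, 0.048, 0.705]
ft_force: [0.1, -0.3, -0.1]
grip_width: 0.0872
```

Run:
```python
from h import *
go([.464,.318,.2],[.9964,.085])
```

```text
t 2.23 pos [ 0.4722 -0.1454  0.2188] F [ 0.1 -0.3 -0.1] w 0.0872 | shift cm [ 2.49 46.07  4.8 ] turns [array([ 0.036, -0.   , -0.013]), array([-3.105e+00,  2.100e-02, -1.000e-03])]
```

Emit:
{"fn": "arm_command", "kwargs": {
  "plan": [
    [0,5.0,0.5,0.036,0,-0.013,8.7],
    [0.2,5.0,0.5,0,0,0,8.7],
    [0.2,5.0,0.5,0,0,0,8.7],
    [0.2,5.0,0.5,0,0,0,8.7],
    [0.2,5.0,0.3,0,0,0,8.7],
    [0.2,5.0,0.3,0,0,0,8.7],
    [0.2,5.0,0.3,0,0,0,8.7],
    [0.2,5.0,0.3,0,0,0,8.7],
    [0.2,3.5,0.3,0,0,0,8.7],
    [0.2,1.5,0.3,0,0,0,8.7],
    [0,0,0,0,0,0,8.7]
  ]
}}

```text
time: 3.6
position: [0.4689, 0.3234, 0.1978]
tool_rot: [-0.033, 0.707, 0.031, 0.706]
ft_force: [-0.6, -0.9, -0.1]
grip_width: 0.087
```

Run:
```python
from h import *
go([.464,.318,.085],[.9964,.085])
p,d=shot("side");cv2.imwrite("pics/s1.png",cv2.resize(p[120:400,60:340],(560,560)))
```

```text
t 3.6 pos [0.4689 0.3234 0.1978] F [-0.6 -0.9 -0.1] w 0.087 | shift cm [11.29 -0.46 -0.52] turns [array([ 0.006, -0.001,  0.002]), array([-3.136e+00, -4.000e-03, -2.000e-03])]
```

View pics/s1.png

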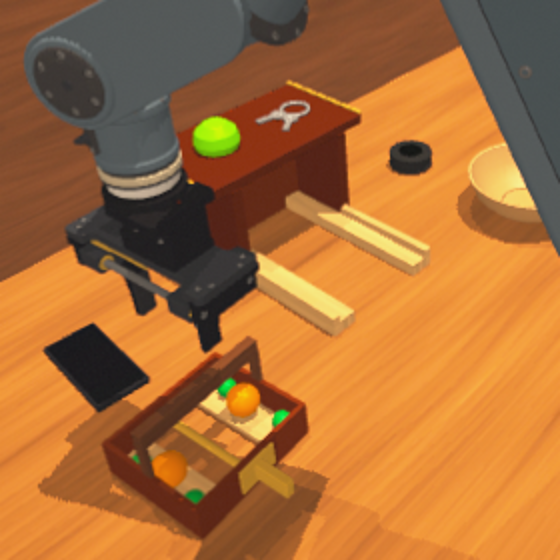

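Side crop: the gripper is above the tray with its fingers straddling the bar direction. All four greens and both ambers are in the tray. Descending and gripping.

Emit:
{"fn": "arm_command", "kwargs": {
  "plan": [
    [2.5,-0.4,-0.5,0.006,0,0,8.7],
    [3,0,0,0,0,0,8.7],
    [3,0,0,0,0,0,8.7],
    [2,0,0,0,0,0,8.7],
    [1,0,0,0,0,0,8.7],
    [0,0,0,0,0,0,8.7]
  ]
}}

```text
time: 4.4
position: [0.4667, 0.3084, 0.0817]
tool_rot: [-0.028, 0.707, 0.024, 0.706]
ft_force: [0.4, -0.5, -0.4]
grip_width: 0.0867
```

Run:
```python
from h import *
go([.464,.318,.085],[.9964,.085])
```

```text
t 4.4 pos [0.4667 0.3084 0.0817] F [ 0.4 -0.5 -0.4] w 0.0867 | shift cm [-0.33  0.97 -0.2 ] turns [array([-0.012, -0.001,  0.005]), array([3.13e+00, 8.00e-03, 2.00e-03])]
```

Emit:
{"fn": "arm_command", "kwargs": {
  "plan": [
    [-0.3,0.9,-0.2,-0.012,0,0.005,8.7],
    [0,0,0,0,0,0,8.7]
  ]
}}

```text
time: 4.65
position: [0.4652, 0.3178, 0.0865]
tool_rot: [-0.03, 0.706, 0.031, 0.707]
ft_force: [0.8, 0.1, -0.3]
grip_width: 0.0868
```

Run:
```python
from h import *
go([.464,.318,.085],[.9964,.085])
```

```text
t 4.65 pos [0.4652 0.3178 0.0865] F [ 0.8  0.1 -0.3] w 0.0868 | shift cm [ 0.15  0.03 -0.12] turns [array([ 0.   ,  0.002, -0.001]), array([-3.142e+00,  2.000e-03,  3.000e-03])]
```

Good. Closing.

Emit:
{"fn": "arm_command", "kwargs": {
  "plan": [
    [0,0,0,0,0,0,0.5],
    [0,0,0,0,0,0,0.5],
    [0,0,0,0,0,0,0.5],
    [0,0,0,0,0,0,0.5],
    [0,0,0,0,0,0,0.5],
    [0,0,0,0,0,0,0.5]
  ],
  "grip_force": 60
}}

```text
time: 5.4
position: [0.4656, 0.3185, 0.0878]
tool_rot: [-0.03, 0.705, 0.031, 0.708]
ft_force: [-0.2, 0.5, 0.3]
grip_width: 0.0348
```

Run:
```python
from h import *
go([.464,.318,.085],[.9964,.085])
```

```text
t 5.4 pos [0.4656 0.3185 0.0878] F [-0.2  0.5  0.3] w 0.0348 | shift cm [ 0.28 -0.04 -0.17] turns [array([ 0.001,  0.004, -0.002]), array([-3.14e+00,  3.00e-03,  7.00e-03])]
```

Emit:
{"fn": "arm_command", "kwargs": {
  "plan": [
    [0.1,0,0,0,0,0,0.5],
    [0,0,0,0,0,0,0.5],
    [0,0,0,0,0,0,0.5],
    [0,0,0,0,0,0,0.5]
  ]
}}

```text
time: 5.9
position: [0.4638, 0.3182, 0.0865]
tool_rot: [-0.03, 0.706, 0.031, 0.707]
ft_force: [-1.1, 0.2, 0.2]
grip_width: 0.0132
```

Run:
```python
from h import *
go([.464,.318,.085],[.9964,.085])
```

```text
t 5.9 pos [0.4638 0.3182 0.0865] F [-1.1  0.2  0.2] w 0.0132 | shift cm [ 0.15 -0.02  0.02] turns [array([ 0.001,  0.   , -0.001]), array([-3.141e+00,  2.000e-03,  0.000e+00])]
```

Gripped (13 mm). Lifting.

Emit:
{"fn": "arm_command", "kwargs": {
  "plan": [
    [0,0,0,0,0,0,0.5],
    [-0.6,0,0,0,0,0,0.5],
    [-1.2,0,0,0,0,0,0.5],
    [-1.5,0,0,0,0,0,0.5],
    [-1.5,0,0,0,0,0,0.5],
    [-1.5,0,0,0,0,0,0.5],
    [-1.5,0,0,0,0,0,0.5],
    [-1.0,0,0,0,0,0,0.5],
    [-0.5,0,0,0,0,0,0.5],
    [0,0,0,0,0,0,0.5]
  ]
}}

```text
time: 7.15
position: [0.4624, 0.3171, 0.1841]
tool_rot: [-0.031, 0.707, 0.03, 0.705]
ft_force: [-0.5, -0.5, -7.7]
grip_width: 0.0137
```

Run:
```python
from h import *
go([.449,-.341,.195],[1,0])
p,d=shot("side");cv2.imwrite("pics/s2.png",cv2.resize(p[120:400,60:340],(560,560)))
```

```text
t 7.15 pos [0.4624 0.3171 0.1841] F [-0.5 -0.5 -7.7] w 0.0137 | shift cm [ -1.04 -65.45  -7.  ] turns [array([ 0.086, -0.003,  0.   ]), array([-3.055e+00, -1.000e-03, -4.000e-03])]
```

View pics/s2.png

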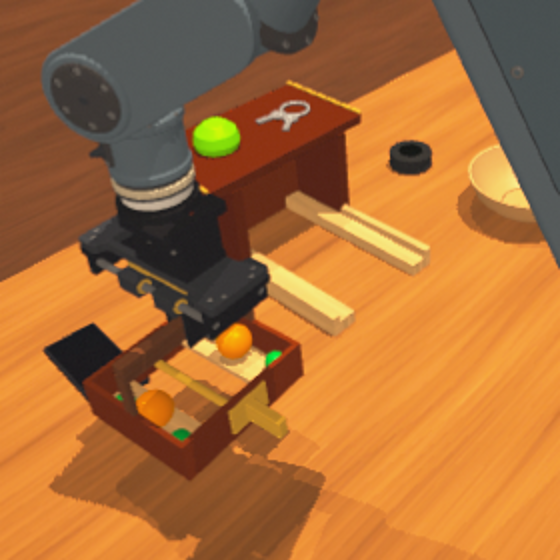

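Tray is held and level, marbles still against the walls. Carrying slowly with a ramp.

Emit:
{"fn": "arm_command", "kwargs": {
  "plan": [
    [-0.2,-0.4,-0.1,0.005,0,0,0.5],
    [-0.2,-0.8,-0.1,0.01,0,0,0.5],
    [-0.2,-1.2,-0.2,0.01,0,0,0.5],
    [-0.1,-1.6,-0.2,0.01,0,0,0.5],
    [-0.1,-1.8,-0.2,0.01,0,0,0.5],
    [-0.1,-1.8,-0.2,0.01,0,0,0.5],
    [-0.1,-1.8,-0.2,0.01,0,0,0.5],
    [0,-1.8,-0.2,0.01,0,0,0.5],
    [0,-1.8,-0.1,0.005,0,0,0.5],
    [0,-1.8,-0.1,0.005,0,0,0.5],
    [0,-1.8,0,0,0,0,0.5],
    [0,-1.8,0,0,0,0,0.5]
  ]
}}

```text
time: 8.7
position: [0.4492, 0.1176, 0.195]
tool_rot: [0.001, 0.709, -0.004, 0.706]
ft_force: [0.4, 0.2, -8.9]
grip_width: 0.0137
```

Run:
```python
from h import *
go([.449,-.341,.195],[1,0]); print(R.from_quat(robot.get_obs()["tool_rot"]).as_matrix().round(3))
```

```text
t 8.7 pos [0.4492 0.1176 0.195 ] F [ 0.4  0.2 -8.9] w 0.0137 | shift cm [  0.2  -45.86   0.31] turns [array([-0.007, -0.004,  0.004]), array([3.134, 0.007, 0.007])]
[[-0.004  0.007  1.   ]
 [-0.004  1.    -0.007]
 [-1.    -0.004 -0.004]]
```

Emit:
{"fn": "arm_command", "kwargs": {
  "plan": [
    [0,-1.8,0,0,0,0,0.5],
    [0,-1.8,0,0,0,0,0.5],
    [0,-1.8,0,0,0,0,0.5],
    [0,-1.8,0,0,0,0,0.5],
    [0,-1.8,0,0,0,0,0.5],
    [0,-1.8,0,0,0,0,0.5],
    [0,-1.8,0,0,0,0,0.5],
    [0,-1.8,0,0,0,0,0.5],
    [0,-1.8,0,0,0,0,0.5],
    [0,-1.8,0,0,0,0,0.5],
    [0,-1.8,0,0,0,0,0.5],
    [0,-1.8,0,0,0,0,0.5]
  ]
}}

```text
time: 10.2
position: [0.4429, -0.1146, 0.2]
tool_rot: [0.004, 0.706, -0.009, 0.708]
ft_force: [-0.1, 0.5, -8.0]
grip_width: 0.0136
```

Run:
```python
from h import *
go([.449,-.341,.175],[1,0])
```

```text
t 10.2 pos [ 0.4429 -0.1146  0.2   ] F [-0.1  0.5 -8. ] w 0.0136 | shift cm [  2.65 -22.61   1.01] turns [array([-0.018,  0.003,  0.006]), array([ 3.124,  0.01 , -0.005])]
```

Emit:
{"fn": "arm_command", "kwargs": {
  "plan": [
    [0,-1.8,0.1,-0.005,0,0.002,0.5],
    [0,-1.8,0.1,-0.005,0,0.002,0.5],
    [0,-1.8,0.1,-0.005,0,0.002,0.5],
    [0,-1.8,0.1,0,0,0,0.5],
    [0,-1.8,0.1,0,0,0,0.5],
    [0,-1.8,0.1,0,0,0,0.5],
    [0,-1.8,0.1,0,0,0,0.5],
    [0,-1.8,0.1,0,0,0,0.5],
    [0,-1.8,0.1,0,0,0,0.5],
    [0,-1.8,0.1,0,0,0,0.5],
    [0,-1.3,0,0,0,0,0.5],
    [0,-0.7,0,0,0,0,0.5]
  ]
}}

```text
time: 11.7
position: [0.4483, -0.3293, 0.2009]
tool_rot: [0.003, 0.705, -0.003, 0.709]
ft_force: [0.0, 1.0, -7.6]
grip_width: 0.0129
```

Emit:
{"fn": "arm_command", "kwargs": {
  "plan": [
    [0,-0.3,0,0,0,0,0.5],
    [0,0,0,0,0,0,0.5],
    [0,0,0,0,0,0,0.5]
  ]
}}

```text
time: 12.08
position: [0.4479, -0.3314, 0.2005]
tool_rot: [0.004, 0.706, -0.002, 0.708]
ft_force: [-0.3, 0.2, -8.2]
grip_width: 0.0133
```

Run:
```python
from h import *
go([.449,-.341,.173],[1,0])
p,d=shot("top");q,e=shot("side");cv2.imwrite("pics/s3.png",np.hstack([cv2.resize(p[160:360,250:450],(400,400)),cv2.resize(q[100:300,240:440],(400,400))]))
```

```text
t 12.07 pos [ 0.4479 -0.3314  0.2005] F [-0.3  0.2 -8.2] w 0.0133 | shift cm [ 2.75 -0.96  0.11] turns [array([-0.008,  0.004, -0.002]), array([ 3.133e+00, -3.000e-03, -6.000e-03])]
```

View pics/s3.png

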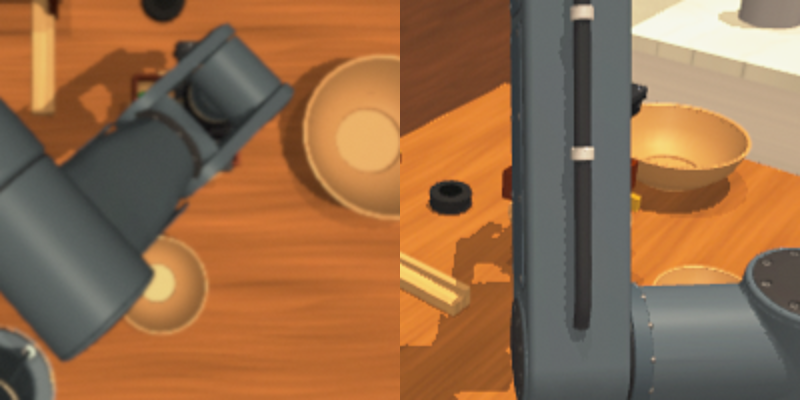

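Pictures: the arm hides the tray over the bowl. The smallest look-alike bowl is now visible at the bottom of the top crop, so the middle-sized choice is confirmed. Lowering slightly for the pause.

Emit:
{"fn": "arm_command", "kwargs": {
  "plan": [
    [0.8,-0.3,0,-0.004,0,0,0.5],
    [0.9,-0.3,0,-0.004,0,0,0.5],
    [0.6,-0.3,0,0,0,0,0.5],
    [0,0,0,0,0,0,0.5],
    [0,0,0,0,0,0,0.5],
    [0,0,0,0,0,0,0.5]
  ]
}}

```text
time: 12.92
position: [0.448, -0.3406, 0.1754]
tool_rot: [0.001, 0.706, 0.001, 0.708]
ft_force: [-0.2, -0.7, -7.1]
grip_width: 0.0135
```

Run:
```python
from h import *
go([.449,-.341,.175],[1,0])
```

```text
t 12.93 pos [ 0.448  -0.3406  0.1754] F [-0.2 -0.7 -7.1] w 0.0135 | shift cm [ 0.04 -0.04  0.1 ] turns [array([ 0.001,  0.003, -0.003]), array([-3.141,  0.004,  0.005])]
```

Emit:
{"fn": "arm_command", "kwargs": {
  "plan": [
    [0,4,0,0,0,0,0.5],
    [0,-4,0,0,0,0,0.5],
    [0,-4,0,0,0,0,0.5],
    [0,4,0,0,0,0,0.5],
    [0,4,0,0,0,0,0.5],
    [0,-4,0,0,0,0,0.5]
  ]
}}

```text
time: 13.68
position: [0.4474, -0.3349, 0.1762]
tool_rot: [0.002, 0.706, 0.004, 0.708]
ft_force: [-0.1, -2.1, -8.7]
grip_width: 0.0136
```

Run:
```python
from h import *
o=robot.get_obs();print(o["joint_velocities"].round(2),o["moment"].round(2))
go([.449,-.341,.175],[1,0])
```

```text
[-0.47  0.25 -0.59 -0.09  0.1  -0.41] [-0.68 -0.14 -0.03]
t 13.68 pos [ 0.4474 -0.3349  0.1762] F [-0.1 -2.1 -8.7] w 0.0136 | shift cm [ 0.12 -0.61  0.16] turns [array([ 0.003,  0.002, -0.008]), array([-3.138,  0.013,  0.004])]
```

Emit:
{"fn": "arm_command", "kwargs": {
  "plan": [
    [0,-4.2,0,0,0,0,0.5],
    [0,4,0,0,0,0,0.5],
    [0,4,0,0,0,0,0.5],
    [0,-4,0,0,0,0,0.5],
    [0,-4,0,0,0,0,0.5],
    [0,4,0,0,0,0,0.5],
    [0,4,0,0,0,0,0.5],
    [0,-4,0,0,0,0,0.5],
    [0,-4,0,0,0,0,0.5],
    [0,4,0,0,0,0,0.5],
    [0,0,0,0,0,0,0.5],
    [0,0,0,0,0,0,0.5]
  ]
}}

```text
time: 15.18
position: [0.4521, -0.3432, 0.1824]
tool_rot: [-0.004, 0.702, -0.001, 0.713]
ft_force: [0.9, -1.1, -7.7]
grip_width: 0.0134
```

Run:
```python
from h import *
go([.449,-.341,.175],[1,0])
```

```text
t 15.18 pos [ 0.4521 -0.3432  0.1824] F [ 0.9 -1.1 -7.7] w 0.0134 | shift cm [ 0.74  0.23 -0.32] turns [array([0.004, 0.016, 0.008]), array([-3.138, -0.012,  0.024])]
```

Emit:
{"fn": "arm_command", "kwargs": {
  "plan": [
    [0.6,4,-0.3,0,0.016,0.008,0.5],
    [0.1,-4,0,0,0,0,0.5],
    [0,-4,0,0,0,0,0.5],
    [0.1,4,0,0,0,0,0.5],
    [0,4,0,0,0,0,0.5],
    [0.1,-4,0,0,0,0,0.5],
    [0,-4,0,0,0,0,0.5],
    [0.1,4,0,0,0,0,0.5],
    [0,4,0,0,0,0,0.5],
    [0.1,-4,0,0,0,0,0.5],
    [0,-4,0,0,0,0,0.5],
    [0.1,4,0,0,0,0,0.5]
  ]
}}

```text
time: 16.68
position: [0.4526, -0.3475, 0.1727]
tool_rot: [-0.002, 0.704, -0.001, 0.71]
ft_force: [2.0, 2.6, -6.9]
grip_width: 0.0137
```

Emit:
{"fn": "arm_command", "kwargs": {
  "plan": [
    [0,0,0,0,0,0,0.5],
    [0,0,0,0,0,0,0.5],
    [0,0,0,0,0,0,0.5]
  ]
}}

```text
time: 17.05
position: [0.4512, -0.3435, 0.1723]
tool_rot: [-0.0, 0.706, 0.002, 0.709]
ft_force: [0.1, -0.4, -7.3]
grip_width: 0.0132
```

Run:
```python
from h import *
f=[]
for k in range(8):
    p,d=shot("side");f.append(robot.get_obs()["ft_force"][2])
print(np.mean(f),np.std(f))
go([.449,-.341,.175],[1,0])
t,_=shot("top")
cv2.imwrite("pics/s4.png",np.hstack([cv2.resize(t[160:300,280:420],(400,400),interpolation=cv2.INTER_CUBIC),cv2.resize(p[130:270,270:410],(400,400),interpolation=cv2.INTER_CUBIC)]))
for n,im in(("top",t),("side",p)):
    h=cv2.cvtColor(im,cv2.COLOR_BGR2HSV);g=cv2.inRange(h,(50,120,50),(85,255,255))
    for c in cv2.findContours(g,0,1)[0]:
        if 4<cv2.contourArea(c)<300: print(n,cv2.boundingRect(c))
```

```text
-7.632975444551131 0.5956481889883924
t 17.45 pos [ 0.4515 -0.344   0.1723] F [-0.8  0.6 -7.5] w 0.0137 | shift cm [-0.27  0.3  -0.25] turns [array([ 0.003,  0.005, -0.001]), array([-3.139e+00,  1.000e-03,  8.000e-03])]
```

Emit:
{"fn": "arm_command", "kwargs": {
  "plan": [
    [-0.8,0,0,0,0,0,0.5],
    [-1.0,0.6,0,0,0,0,0.5],
    [-1,1.2,0,0,0,0,0.5],
    [-0.5,1.8,0,0,0,0,0.5],
    [0,1.8,0,0,0,0,0.5],
    [0,1.8,0,0,0,0,0.5],
    [0,1.8,0,0,0,0,0.5],
    [0,1.8,0,0,0,0,0.5],
    [0,1.8,0,0,0,0,0.5],
    [0,1.8,0,0,0,0,0.5],
    [0,1.8,0,0,0,0,0.5],
    [0,1.8,0,0,0,0,0.5]
  ]
}}

```text
time: 19.0
position: [0.4504, -0.1503, 0.2084]
tool_rot: [-0.0, 0.705, 0.002, 0.709]
ft_force: [-0.2, 0.4, -7.2]
grip_width: 0.0136
```

Run:
```python
from h import *
go([.449,-.341,.175],[1,0])
p,_=shot("side");t,_=shot("top")
cv2.imwrite("pics/s4.png",np.hstack([cv2.resize(t[130:330,230:430],(400,400),interpolation=cv2.INTER_CUBIC),cv2.resize(p[120:280,200:360],(400,400),interpolation=cv2.INTER_CUBIC)]))
for n,im in(("top",t),("side",p)):
    h=cv2.cvtColor(im,cv2.COLOR_BGR2HSV);g=cv2.inRange(h,(50,120,50),(85,255,255))
    for c in cv2.findContours(g,0,1)[0]:
        if 4<cv2.contourArea(c)<300: print(n,cv2.boundingRect(c))
```

```text
t 19.0 pos [ 0.4504 -0.1503  0.2084] F [-0.2  0.4 -7.2] w 0.0136 | shift cm [  3.31 -19.07  -0.21] turns [array([ 0.002,  0.006, -0.002]), array([-3.139e+00,  3.000e-03,  9.000e-03])]
top (332, 214, 16, 14)
```

View pics/s4.png

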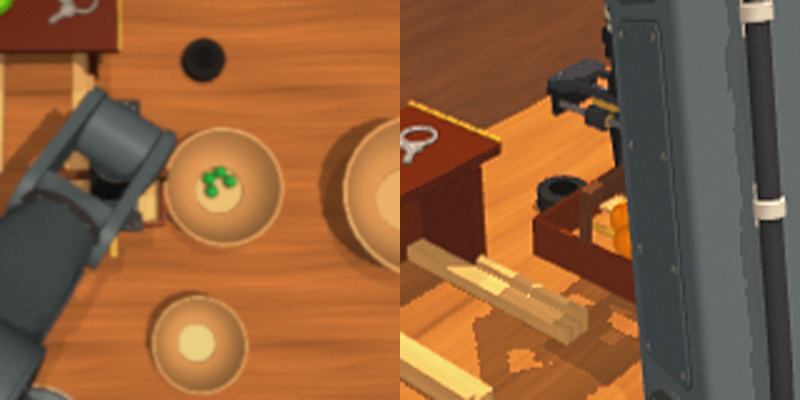

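Bowl now holds all four greens, at px (332–348, 214–228) in the top view, and both ambers are in the tray. Next, over the runners. I'll set down 145 mm before home, because the gripper body reaches ±0.1 m along the bay.

Emit:
{"fn": "arm_command", "kwargs": {
  "plan": [
    [0,1.8,0.5,0,0,0,0.5],
    [0,1.8,1.0,0,0,0,0.5],
    [0,1.8,1.5,0.003,0.003,0,0.5],
    [0,1.8,1.5,0.003,0.003,0,0.5],
    [0,1.8,1.5,0.003,0,0,0.5],
    [0,1.8,1.5,0.003,0,0,0.5],
    [0,1.5,1.0,0,0,0,0.5],
    [0,0.7,0.6,0,0,0,0.5],
    [0,0,0,0,0,0,0.5],
    [0,0,0,0,0,0,0.5]
  ]
}}

```text
time: 20.35
position: [0.5455, -0.0194, 0.2083]
tool_rot: [0.001, 0.707, -0.005, 0.707]
ft_force: [-0.9, -0.2, -7.6]
grip_width: 0.0136
```

Run:
```python
from h import *
go([.546,-.011,.1065],[1,-.0101])
p,_=shot("side");cv2.imwrite("pics/s5.png",cv2.resize(p[120:300,120:320],(600,540),interpolation=cv2.INTER_CUBIC))
t,d=shot("top");P=pts("top",d);h=cv2.cvtColor(t,cv2.COLOR_BGR2HSV)
m=(P[...,2]>.1)&(P[...,2]<.155)&(P[...,0]>.4)&(P[...,0]<.66)&(abs(P[...,1])<.15)&(h[...,1]>100)
print(m.sum(),P[m].min(0),P[m].max(0))
```

```text
t 20.35 pos [ 0.5455 -0.0194  0.2083] F [-0.9 -0.2 -7.6] w 0.0136 | shift cm [10.18  0.89  0.04] turns [array([0.002, 0.   , 0.005]), array([-3.14e+00, -8.00e-03,  1.00e-03])]
543 [ 0.42078088 -0.10513759  0.11931856] [0.61854463 0.06051203 0.15481665]
```

View pics/s5.png

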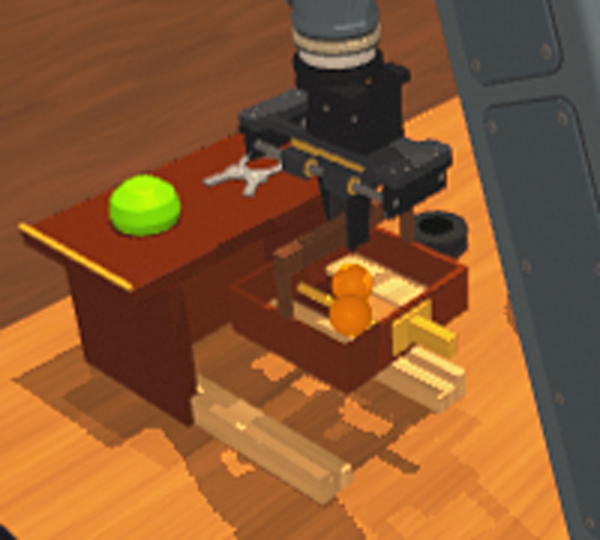

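Tray level over the runners, both ambers inside. Correcting sideways by 1 cm and descending.

Emit:
{"fn": "arm_command", "kwargs": {
  "plan": [
    [0.6,0.5,0,0,0,0,0.5],
    [1.2,0.5,0,0,0,0.005,0.5],
    [1.5,0,0,0,0,0,0.5],
    [1.5,0,0,0,0,0,0.5],
    [1.5,0,0,0,0,0,0.5],
    [1.2,0,0,0,0,0,0.5],
    [0.4,0,0,0,0,0,0.5],
    [0,0,0,0,0,0,0.5]
  ]
}}

```text
time: 21.45
position: [0.5447, -0.0096, 0.1224]
tool_rot: [0.004, 0.708, -0.003, 0.706]
ft_force: [-0.2, 0.2, -7.6]
grip_width: 0.0137
```

Run:
```python
from h import *
go([.546,-.009,.1065],[1,-.0101])
t,d=shot("top");P=pts("top",d);h=cv2.cvtColor(t,cv2.COLOR_BGR2HSV)
m=(P[...,2]>.065)&(P[...,2]<.135)&(P[...,0]>.4)&(P[...,0]<.66)&(abs(P[...,1])<.15)&(h[...,1]>100)
print(m.sum(),P[m].min(0),P[m].max(0))
```

```text
t 21.45 pos [ 0.5447 -0.0096  0.1224] F [-0.2  0.2 -7.6] w 0.0137 | shift cm [1.59 0.06 0.14] turns [array([ 0.   , -0.002, -0.001]), array([-3.141e+00,  1.000e-03, -3.000e-03])]
235 [ 0.41975914 -0.09325602  0.06527818] [0.6164949  0.07691382 0.13399372]
```

Emit:
{"fn": "arm_command", "kwargs": {
  "plan": [
    [0.6,-0.1,0,0,0,0,0.5],
    [0.5,-0.1,0,0,0,0,0.5],
    [0.3,0,0,0,0,0,0.5],
    [0.2,0,0,0,0,0,0.5],
    [0,0,0,0,0,0,0.5]
  ]
}}

```text
time: 22.12
position: [0.5463, -0.0121, 0.1091]
tool_rot: [0.003, 0.706, -0.004, 0.708]
ft_force: [-0.2, -1.2, -6.4]
grip_width: 0.0134
```

Run:
```python
from h import *
go([.546,-.011,.1065],[1,-.0101])
```

```text
t 22.12 pos [ 0.5463 -0.0121  0.1091] F [-0.2 -1.2 -6.4] w 0.0134 | shift cm [ 0.26  0.11 -0.03] turns [array([0.   , 0.003, 0.   ]), array([-3.141, -0.   ,  0.004])]
```

Emit:
{"fn": "arm_command", "kwargs": {
  "plan": [
    [0.2,0,0,0,0,0,0.5],
    [0.15,0,0,0,0,0,0.5],
    [0.1,0,0,0,0,0,0.5]
  ]
}}

```text
time: 22.5
position: [0.5468, -0.0123, 0.1088]
tool_rot: [0.003, 0.706, -0.004, 0.709]
ft_force: [-3.0, 0.1, 3.0]
grip_width: 0.0132
```

Run:
```python
from h import *
go([.546,-.011,.1065],[1,-.0101])
```

```text
t 22.5 pos [ 0.5468 -0.0123  0.1088] F [-3.   0.1  3. ] w 0.0132 | shift cm [ 0.23  0.13 -0.08] turns [array([0.001, 0.004, 0.001]), array([-3.14e+00, -2.00e-03,  7.00e-03])]
```

Seated (load off the wrist). Releasing.

Emit:
{"fn": "arm_command", "kwargs": {
  "plan": [
    [0,0,0,0,0,0,6],
    [0,0,0,0,0,0,6],
    [0,0,0,0,0,0,6],
    [0,0,0,0,0,0,6],
    [0,0,0,0,0,0,6],
    [0,0,0,0,0,0,6],
    [0,0,0,0,0,0,6]
  ]
}}

```text
time: 23.38
position: [0.55, -0.013, 0.1094]
tool_rot: [0.002, 0.703, -0.004, 0.711]
ft_force: [0.0, -0.3, 0.1]
grip_width: 0.0593
```

Run:
```python
from h import *
go([.546,-.011,.22],[0,1])
t,d=shot("top");P=pts("top",d);h=cv2.cvtColor(t,cv2.COLOR_BGR2HSV)
m=(P[...,2]>.06)&(P[...,2]<.08)&(P[...,0]>.4)&(P[...,0]<.66)&(abs(P[...,1])<.15)&(h[...,1]>100)
print(m.sum(),P[m].min(0),P[m].max(0),np.median(P[m],0))
```

```text
t 23.38 pos [ 0.55   -0.013   0.1094] F [ 0.  -0.3  0.1] w 0.0593 | shift cm [-11.07   0.17  -0.27] turns [array([-1.58 ,  0.007,  0.011]), array([ 1.562,  0.011, -0.007])]
168 [ 0.42388816 -0.09617443  0.06004906] [0.62050231 0.07085271 0.07902025] [ 0.49409705 -0.0796818   0.06986516]
```

Emit:
{"fn": "arm_command", "kwargs": {
  "plan": [
    [-1.5,0,-0.2,0,0,0,6],
    [-3,0,0,0,0.005,0.01,6],
    [-3,0,0,0,0,0,6],
    [-3,0,-1,0,0,0,6],
    [-1,0,-3,0,0,0,6],
    [0,0,-4,0,0,0,6],
    [0,0,-3,0,0,0,6],
    [0,0,0,0,0,0,6]
  ]
}}

```text
time: 24.42
position: [0.4346, -0.0125, 0.2342]
tool_rot: [0.005, 0.702, -0.001, 0.712]
ft_force: [0.0, -0.4, 0.3]
grip_width: 0.06
```

Emit:
{"fn": "arm_command", "kwargs": {
  "plan": [
    [0,0,0,-0.174,0,0,6],
    [0,0,0,-0.174,0,0,6],
    [0,0,0,-0.174,0,0,6],
    [0,0,0,-0.174,0,0,6],
    [0,0,0,-0.174,0,0,6],
    [0,0,0,-0.174,0,0,6],
    [0,0,0,-0.174,0,0,6],
    [0,0,0,-0.174,0,0,6],
    [0,0,0,-0.174,0,0,6]
  ]
}}

```text
time: 25.55
position: [0.4502, -0.0155, 0.2416]
tool_rot: [0.52, -0.481, -0.499, -0.5]
ft_force: [-0.1, 0.2, 0.0]
grip_width: 0.0601
```

Run:
```python
from h import *
go([.4375,-.011,.028],[.0101,1])
p,_=shot("side");t,d=shot("top");cv2.imwrite("pics/s6.png",np.hstack([cv2.resize(t[110:260,190:340],(400,400),interpolation=cv2.INTER_CUBIC),cv2.resize(p[130:310,120:300],(400,400),interpolation=cv2.INTER_CUBIC)]))
```

```text
t 25.55 pos [ 0.4502 -0.0155  0.2416] F [-0.1  0.2  0. ] w 0.0601 | shift cm [21.29  2.09  0.54] turns [array([ 0.048, -0.001,  0.04 ]), array([-3.093e+00, -6.100e-02, -2.000e-03])]
```

View pics/s6.png

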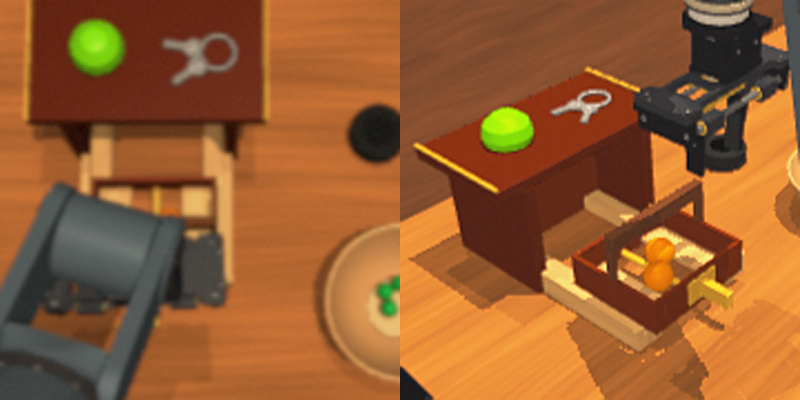

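Tray sits on the runners inside the lips and level, with both ambers in it. The pull stands out free at about side px (262,261).

Emit:
{"fn": "arm_command", "kwargs": {
  "plan": [
    [0,2.0,0.4,0.048,0,0.04,6],
    [3,0,0,0,0,0,6],
    [3.5,0,0,0,0,0,6],
    [3.5,0,0,0,0,0,6],
    [2.5,0,0,0,0,0,6],
    [0,0,0,0,0,0,6]
  ]
}}

```text
time: 26.4
position: [0.4391, -0.0143, 0.1155]
tool_rot: [-0.494, 0.508, 0.486, 0.512]
ft_force: [-0.0, 0.8, 0.5]
grip_width: 0.0602
```

Run:
```python
from h import *
go([.4375,-.011,.028],[.0101,1])
L=np.load("last_side.npz");p=L["p"];P=pts("side",L["d"]);h=cv2.cvtColor(p,cv2.COLOR_BGR2HSV)
m=cv2.inRange(h,(18,140,60),(32,255,255))>0
m&=(P[...,2]>.03)&(P[...,2]<.065)&(P[...,0]<.466)&(P[...,0]>.39)&(abs(P[...,1])<.05)
print(m.sum(),P[m].min(0),P[m].max(0),np.median(P[m],0))
```

```text
t 26.4 pos [ 0.4391 -0.0143  0.1155] F [-0.   0.8  0.5] w 0.0602 | shift cm [8.75 0.28 0.35] turns [array([-0.029, -0.004,  0.013]), array([3.112, 0.02 , 0.006])]
120 [ 0.42078812 -0.01601204  0.03720239] [ 0.46572785 -0.00266247  0.06250094] [ 0.44020021 -0.00595723  0.05601066]
```

Emit:
{"fn": "arm_command", "kwargs": {
  "plan": [
    [2.5,0.2,0.4,-0.029,-0.004,0.013,6],
    [2.5,0,0,0,0,0,6],
    [2,0,0,0,0,0,6],
    [1,0,0,0,0,0,6],
    [0.3,0,0,0,0,0,6],
    [0,0,0,0,0,0,6]
  ]
}}

```text
time: 27.15
position: [0.4471, -0.0124, 0.0358]
tool_rot: [-0.5, 0.502, 0.49, 0.507]
ft_force: [-0.4, 0.7, 0.6]
grip_width: 0.0601
```

Run:
```python
from h import *
go([.4375,-.0105,.028],[.0101,1])
```

```text
t 27.15 pos [ 0.4471 -0.0124  0.0358] F [-0.4  0.7  0.6] w 0.0601 | shift cm [0.76 0.98 0.18] turns [array([-0.008, -0.004,  0.016]), array([3.133, 0.025, 0.007])]
```

Emit:
{"fn": "arm_command", "kwargs": {
  "plan": [
    [0.7,0.9,0.2,-0.008,-0.004,0.016,6],
    [0,0,0,0,0,0,6],
    [0,0,0,0,0,0,0.4],
    [0,0,0,0,0,0,0.4],
    [0,0,0,0,0,0,0.4],
    [0,0,0,0,0,0,0.4],
    [0,0,0,0,0,0,0.4],
    [0,0,0,0,0,0,0.4],
    [0,0,0,0,0,0,0.4]
  ],
  "grip_force": 25
}}

```text
time: 28.28
position: [0.4386, -0.0103, 0.0296]
tool_rot: [-0.498, 0.502, 0.497, 0.503]
ft_force: [0.8, -0.5, 0.1]
grip_width: 0.0118
```

Run:
```python
from h import *
go([.4375,-.0105,.028],[.0101,1])
```

```text
t 28.27 pos [ 0.4386 -0.0103  0.0296] F [ 0.8 -0.5  0.1] w 0.0118 | shift cm [ 0.16  0.11 -0.02] turns [array([ 0.   , -0.001,  0.001]), array([-3.141e+00, -2.000e-03, -1.000e-03])]
```

Emit:
{"fn": "arm_command", "kwargs": {
  "plan": [
    [0,-0.6,0,0,0,0,0.4],
    [0,-1.2,0,0,0,0,0.4],
    [0,-1.2,0,0,0,0,0.4],
    [0,-1.2,0,0,0,0,0.4],
    [0,-1.2,0,0,0,0,0.4]
  ]
}}

```text
time: 28.9
position: [0.4537, -0.0041, 0.029]
tool_rot: [-0.474, 0.518, 0.522, 0.484]
ft_force: [-14.4, -5.0, 17.4]
grip_width: 0.012
```

Run:
```python
from h import *
go([.5835,-.012,.029],[.0101,1])
```

```text
t 28.9 pos [ 0.4537 -0.0041  0.029 ] F [-14.4  -5.   17.4] w 0.012 | shift cm [ -1.06 -12.94  -0.7 ] turns [array([ 0.004,  0.014, -0.081]), array([-3.135,  0.127,  0.021])]
```

Run:
```python
from h import *
p,_=shot("side");t,d=shot("top");cv2.imwrite("pics/s7.png",np.hstack([cv2.resize(t[110:260,190:340],(400,400),interpolation=cv2.INTER_CUBIC),cv2.resize(p[130:310,120:300],(400,400),interpolation=cv2.INTER_CUBIC)]))
go([.4537,-.012,.029],[.0101,1]);print(robot.get_obs()["moment"])
```

```text
t 29.0 pos [ 0.4546 -0.004   0.029 ] F [-11.8  -3.4  15.6] w 0.0118 | shift cm [-0.    0.08 -0.8 ] turns [array([ 0.003,  0.014, -0.079]), array([-3.136,  0.125,  0.021])]
[-0.47170384  1.97399381 -0.21133905]
```

View pics/s7.png

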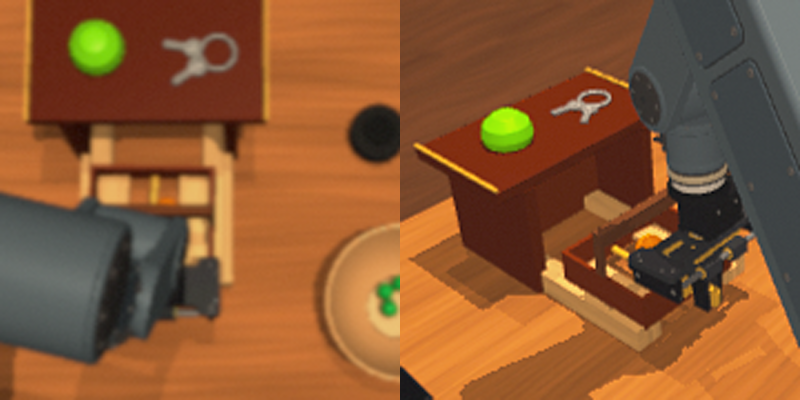

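Tray is still level, about 15 mm in, but shoved towards the +y lip. The tool also pitched under downward load. Easing the grip, then relieving and re-straightening the tool.

Emit:
{"fn": "arm_command", "kwargs": {
  "plan": [
    [-0.1,0,-0.4,0,0.007,-0.04,0.4],
    [-0.1,0,-0.4,0,0.007,-0.04,0.4],
    [0,0,0,0,0,0,0.4]
  ],
  "grip_force": 12
}}

```text
time: 29.38
position: [0.4529, -0.0116, 0.0303]
tool_rot: [-0.498, 0.502, 0.499, 0.501]
ft_force: [-0.9, 0.1, -3.1]
grip_width: 0.0119
```

Run:
```python
from h import *
go([.5835,-.012,.029],[.0101,1])
```

```text
t 29.38 pos [ 0.4529 -0.0116  0.0303] F [-0.9  0.1 -3.1] w 0.0119 | shift cm [  0.12 -13.06   0.04] turns [array([ 0.004,  0.   , -0.001]), array([-3.138e+00,  2.000e-03,  1.000e-03])]
```

Emit:
{"fn": "arm_command", "kwargs": {
  "plan": [
    [0,-1.0,0,0,0,-0.01,0.4],
    [0,-1.5,0,0,0,-0.015,0.4],
    [0,-1.5,-0.1,0,0,-0.015,0.4],
    [0,-1.5,-0.1,0,0,-0.015,0.4]
  ]
}}

```text
time: 29.88
position: [0.5076, -0.0127, 0.0297]
tool_rot: [-0.509, 0.489, 0.487, 0.514]
ft_force: [-2.9, 0.1, -3.3]
grip_width: 0.012
```

Run:
```python
from h import *
go([.5835,-.012,.029],[.0101,1])
```

```text
t 29.88 pos [ 0.5076 -0.0127  0.0297] F [-2.9  0.1 -3.3] w 0.012 | shift cm [ 0.43 -7.57  0.12] turns [array([0.004, 0.003, 0.047]), array([-3.137, -0.073,  0.005])]
```

Sliding nicely. Continuing.

Emit:
{"fn": "arm_command", "kwargs": {
  "plan": [
    [0,-1.4,0,0,0,0.016,0.4],
    [0,-1.4,0,0,0,0.016,0.4],
    [0,-1.2,0,0,0,0.01,0.4],
    [0,-1.0,0,0,0,0,0.4]
  ]
}}

```text
time: 30.38
position: [0.5622, -0.0132, 0.0314]
tool_rot: [-0.499, 0.499, 0.497, 0.504]
ft_force: [-3.0, 1.3, -3.3]
grip_width: 0.0119
```

Run:
```python
from h import *
go([.5835,-.012,.029],[.0101,1])
```

```text
t 30.38 pos [ 0.5622 -0.0132  0.0314] F [-3.   1.3 -3.3] w 0.0119 | shift cm [ 0.25 -2.13  0.13] turns [array([0.003, 0.003, 0.006]), array([-3.138, -0.01 ,  0.005])]
```

Emit:
{"fn": "arm_command", "kwargs": {
  "plan": [
    [0.1,-0.9,0.1,0,0,0,0.4],
    [0,-0.8,0,0,0,0,0.4],
    [0,-0.5,0,0,0,0,0.4],
    [0,-0.4,0,0,0,0,0.4]
  ]
}}

```text
time: 30.88
position: [0.5866, -0.0118, 0.0296]
tool_rot: [-0.497, 0.501, 0.5, 0.502]
ft_force: [-9.6, -1.6, -2.2]
grip_width: 0.0119
```

Run:
```python
from h import *
go([.5835,-.012,.029],[.0101,1])
```

```text
t 30.88 pos [ 0.5866 -0.0118  0.0296] F [-9.6 -1.6 -2.2] w 0.0119 | shift cm [ 0.06  0.31 -0.02] turns [array([ 0.004,  0.004, -0.001]), array([-3.138e+00,  2.000e-03,  7.000e-03])]
```

Emit:
{"fn": "arm_command", "kwargs": {
  "plan": [
    [0,-0.5,0,0,0,0,0.4],
    [0,-0.5,0,0,0,0,0.4]
  ]
}}

```text
time: 31.12
position: [0.5867, -0.0117, 0.0293]
tool_rot: [-0.492, 0.506, 0.506, 0.496]
ft_force: [-10.7, -3.5, 6.2]
grip_width: 0.0119
```

Run:
```python
from h import *
go([.5835,-.012,.029],[.0101,1])
p,_=shot("side");cv2.imwrite("pics/s8.png",cv2.resize(p[120:300,120:320],(600,540),interpolation=cv2.INTER_CUBIC))
```

```text
t 31.12 pos [ 0.5867 -0.0117  0.0293] F [-10.7  -3.5   6.2] w 0.0119 | shift cm [ 0.04  0.32 -0.03] turns [array([ 0.006,  0.005, -0.023]), array([-3.135,  0.037,  0.008])]
```

View pics/s8.png

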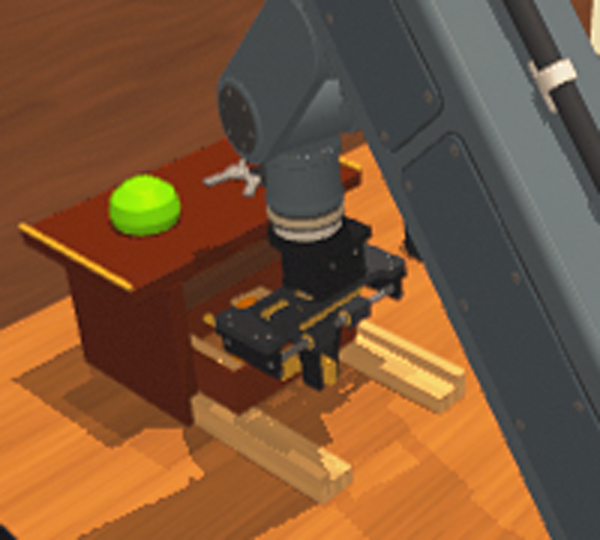

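Tray is stopped firmly (no motion under 10 N), under the shelf. Releasing and withdrawing.

Emit:
{"fn": "arm_command", "kwargs": {
  "plan": [
    [0,0.1,0,0,0,0,5],
    [0,0,0,0,0,0,5],
    [0,0,0,0,0,0,5],
    [0,0,0,0,0,0,5],
    [0,0,0,0,0,0,5],
    [-0.5,0.5,0,0,0,0,5],
    [-2,2,0,0,0,-0.023,5],
    [-2,2,0,0,0,0,5],
    [-3,3,0,0,0,0,5],
    [-3,3,0,0,0,0,5],
    [-4,3,0,0,0,0,5],
    [-3,2,0,0,0,0,5]
  ]
}}

```text
time: 32.67
position: [0.4288, -0.0121, 0.2086]
tool_rot: [-0.501, 0.498, 0.497, 0.505]
ft_force: [0.6, -0.0, 0.7]
grip_width: 0.05
```

Emit:
{"fn": "arm_command", "kwargs": {
  "plan": [
    [0,0,0,0,0,0,5],
    [0,0,-5,0,0,0,5],
    [0,0,-6,0,0,0,5],
    [0,0,-6,0,0,0,5],
    [0,0,-6,0,0,0,5],
    [0,0,0,0,0,0,5]
  ]
}}

```text
time: 33.42
position: [0.4299, -0.2493, 0.2073]
tool_rot: [-0.504, 0.495, 0.496, 0.505]
ft_force: [-0.1, 0.9, -0.1]
grip_width: 0.0499
```

Run:
```python
from h import *
go([.5835,-.012,.029],[.0101,1])
p,_=shot("side");t,d=shot("top");cv2.imwrite("pics/s9.png",np.hstack([cv2.resize(t[90:290,180:380],(400,400),interpolation=cv2.INTER_CUBIC),cv2.resize(p[130:310,120:300],(400,400),interpolation=cv2.INTER_CUBIC)]))
for n,im in(("side",p),("top",t)):
    P=pts(n,np.load(f"last_{n}.npz")["d"]);h=cv2.cvtColor(im,cv2.COLOR_BGR2HSV)
    m=(cv2.inRange(h,(18,140,60),(32,255,255))>0)&(P[...,2]>.03)&(P[...,2]<.065)&(P[...,0]<.62)&(P[...,0]>.5)&(abs(P[...,1])<.05)
    if m.any():print(n,m.sum(),P[m].min(0),P[m].max(0))
```

```text
t 33.42 pos [ 0.4299 -0.2493  0.2073] F [-0.1  0.9 -0.1] w 0.0499 | shift cm [ 18.13 -15.01  23.72] turns [array([0.009, 0.002, 0.018]), array([-3.132e+00, -2.800e-02,  3.000e-03])]
side 174 [ 0.56583307 -0.03927449  0.03281416] [0.61924204 0.01142941 0.06483136]
top 57 [ 0.56806598 -0.02282402  0.04457563] [ 0.61730028 -0.00140747  0.06482033]
```

View pics/s9.png

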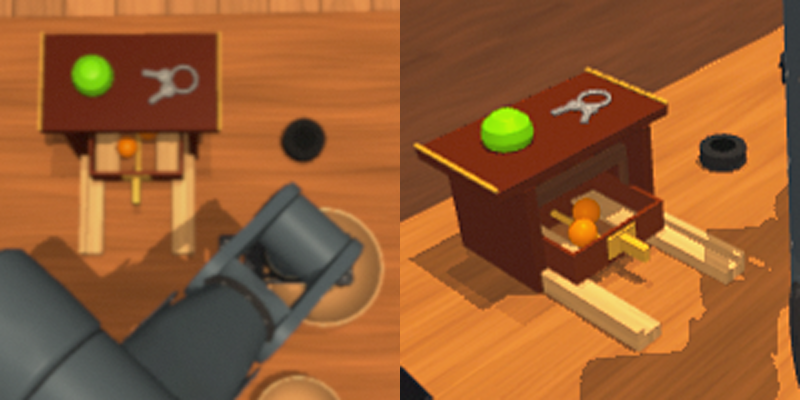

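The tray is home: pull tip x is 0.567, so the origin is about 0.692 against an estimated home of 0.691. Both ambers are in it and the arm is clear.

```bash
python3 -c "
from h import *
print(workorder.hand_in())"
```

```text
the job is handed in; nothing more can be done
None
```

I've handed the job in at about 33 s. The hand-in gives no verdict, but in the pictures the tray is home and all the marbles are where they should be.

**What I did:**
1. I picked the tray up by its arch and carried it slowly over the middle-sized bowl. After the pause I shook it in two bouts.
2. A picture taken after the shake showed all four green marbles in the bowl and both amber ones in the tray.
3. I set the tray on the runners about 145 mm before home rather than 115 mm, because the gripper's body would otherwise have come too close to the shelf board. I let go, took the brass pull and slid the tray in.
4. It stopped firmly, not moving under about 10 N. I then released it and backed away.

**Last checks:**
- **Tray:** its origin measures about 0.692 m in x, against my estimate of 0.691 m for home.
- **Amber marbles:** both are in the tray.
- **Bystanders:** the paperweight, keys and case look unmoved. I only watched the phone during the pick-up, and did not check it again after that.
- **Arm:** it is clear, with no contact force.

**What went wrong or stayed uncertain:**
- The first stretch of the slide built up about 17 N, pitched the tool 0.08 rad and pushed the tray towards one guide lip. I eased the grip, straightened the tool, and the rest slid with about 3 N.
- During the shake the arm hid the tray, and the weight reading was too noisy to show the drop. The check in step 2 is what confirmed it.
- The arm partly covered the bowl in the last picture, so the green marbles were last seen there before the slide.

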